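# Set a coffee grinder's unmarked collar by clicks and cap it

### The arm

A 6-joint arm with a two-finger parallel gripper is mounted at the origin on the work surface. World frame = base frame: x ahead of the robot, y to its left, z up, the work surface at z = 0. Lengths are in mm, angles in rad, forces in N, time in s.
With the tool pointing down it reaches from about 275 to 1000 mm from the base axis. Payload 8.4 kg.
Tool frame: the origin (TCP) lies on the mounting face of the last link; the fingertips stand 173 mm ahead of it and the grasp point (between the pads) lies 155 mm ahead of it; z points along the fingers, y is the line along which they close (so a half turn about z gives the same grasp; the last joint's range is limited). The gripper opens to 85 mm and grips with 20 to 120 N. Pads are 22 mm wide; open, the fingers measure 114 mm over their backs; the gripper's body (76 mm by 85 mm) begins 54 mm behind the grasp point. The pads swing forward as they close: fully open they stand 13 mm farther back than shut.
Start: joints at [-1.143, 0.353, 1.633, -0, 1.155, -0.002], TCP at [260.43, -568.16, 404.681] pointing down, gripper open.
Joint ranges: [-2.63, 2.63], [-0.92, 2.1], [0.06, 2.66], [-1.3, 4.44], [0, 2.69], [-3.02, 3.02]. Speed limits (rad/s): [2.22, 2.22, 2.79, 3.14, 3.14, 3.14].

### API

Orientations are given as [roll, pitch, yaw] about the fixed x, y, z axes, in that order (R = Rz(yaw) Ry(pitch) Rx(roll)).
In Python, from rig import r gives the robot as it stands.
- The arm moves only by the tool apply_moves, never from a script. Its argument "deltas" is a list of rows, each an object with "claw": the gripper command: -1 is fully open, 1 is shut, values between are in proportion; "delta_pos": the shift along the tool's x, y, z in cm, a list of three; "yaw": the turn about the tool's z in rad. In form: [{"claw": claw, "delta_pos": [tx, ty, tz], "yaw": yaw}, ...]. A call has 1 to 8 rows; each row shifts and turns the commanded pose from where the row before left it, along the tool's axes as they then stand; what a row does not reach is not made up. A row lasts 1/8 s, in which the tool goes at most 62.5 mm and 10.7 degrees, less where a joint would pass 70% of its speed; a pose out of reach is approached as far as the arm can. A call with a gripper value outside its range is refused whole. The fingers move at their own pace and stop on an object; "grip_force" is the grip in N (left out, the last holds). Time passes only in rows, so rows that do not move let the fingers close. It gives the time, the measured TCP pose, the force, the opening and the grip force at its end, in the units of the state.
- r.sense(): the state, without advancing time (a new reading comes with each control period).
- r.grab_frame(name): name is "side" or "top" or "wrist"; returns a dict with "img" (400x640x3 uint8, blue, green, red), "z_map" (400x640 float32, mm along the optical axis (not along the pixel's ray), 0 where there is no reading), "fx", "fy", "cx", "cy" (pixels), "eye" and "rotation" of the camera in the world; the wrist camera has in their place "T_tool_cam" (4x4, takes a point from camera to tool coordinates, whose origin is the TCP and whose axes are the flange's). Camera axes: x right, y up, looking along -z (the intrinsics and any distortion apply to the point x, -y, -z); pixel columns grow to the right and rows downward; lengths in mm; the calibration is good to about 2 mm. The wrist camera is an equidistant fisheye: a pixel r from the principal point sees the ray r / f radians off the axis. A picture is of the moment at which its call begins: read the wrist's pose just before it.
- r.sign_off(): hands the job in; it is judged then, once.
The state is a dict: "clock": time; "qpos": joint angles; "qvel": joint speeds; "joint_efforts": joint torques, N m; "eef_pos": TCP position; "tcp_rot": TCP orientation; "contact_force": force on the tool from outside, world axes, zero at the start; "wrist_torque": the same for the moment, N m; "opening": opening from 0.0 (shut) to 1.0 (fully open); "grasp_force": force on a finger pad.
Only numpy, scipy, OpenCV 4.12 (cv2) and the standard library are available. Lean on these libraries where they do the work, as an engineer would, in place of code of your own. Each camera call takes 0.05 s, during which the arm holds its last target. There are 200 camera calls.

### The job

Set the coffee grinder for the moka pot: its steel grind collar has no marks, so turn it clockwise, without forcing it, until it meets its end stop (the finest setting), then turn it back exactly four clicks coarser. Then put the wooden dust cap back on, seated fully down in the collar's throat, and leave everything else on the cart where it is.

Things in the scene. Friction and masses are not known exactly. Their poses are not given: they have to be found in the camera images.
- grinder: Single-dose coffee grinder of white painted metal, fixed to the cart, 253 mm tall with its collar: base plate 200 x 130 x 20 mm, round motor housing 106 mm in diameter whose top is 203 mm above the cart, chute with a steel catch cup on its front (its own -x side). Origin: on the cart's surface, below the vertical axis of the collar; z up.
- collar_grip (a point): Still point on the collar's vertical axis, 224 mm above the cart. The collar: ribbed steel cylinder 62 mm in diameter from 207 to 237 mm high, throat ring 54 mm in diameter and 12 mm tall on top. No mark or pointer; grip it at any yaw with about 25 N. It stays at its height. Clockwise from above is finer, 20 clicks to the turn (18 degrees each); between notches it resists, then snaps into the next and stays.
- throat (a point): Centre of the mouth of the collar's throat, 249 mm above the cart, on the collar's axis (stays still). The throat is a round hole 42 mm in diameter and 12 mm deep, open upward.
- burr (a point): Upper burr's centre, hidden on the collar's axis; the collar's thread lifts it 0.1 mm a click: 170.0 mm above the grinder's origin at the stop, 170.4 at four clicks, too fine to measure. The stop is at the first notch (zero); starts lie 5 to 7 clicks from it, travel is 10. Clicks resist with up to 0.2 N m; at the stop the torque climbs without giving way: 0.3 N m means met (it gives 0.13 rad per N m), over 0.8 N m strains it.
- cap: Dark wooden dust cap of the grinder, 70 g, standing upright beside it on the cart: spigot below 37 mm in diameter and 9 mm tall with a chamfered foot, flange 56 mm in diameter and 6 mm thick above it, round knob on top 22 mm in diameter and 30 mm tall; 45 mm tall in all. Origin: centre of the spigot's underside, z up. Seated, its flange lies on the throat ring and its origin is 9 mm below the throat's mouth.
- cap_knob (a point): Point on the cap's axis in the upper half of its knob, 33 mm above the cap's underside.
- timer: White press-button kitchen timer, disc 64 mm in diameter, 32 mm tall, lying on the cart. Origin: centre of the underside. Not to be moved.
- spoons: Steel measuring spoons fanned out on a ring, about 150 x 130 mm, 10 mm high. Origin: near the middle, on the cart. Not to be moved.
- bowl: Green ceramic bowl, 140 mm in diameter, 60 mm tall. Origin: centre of the underside. Not to be moved.
- jar: Empty open glass jar, 86 mm in diameter, narrower at the neck, 115 mm tall. Origin: centre of the underside. Not to be moved.
- funnel: Black plastic funnel standing on its wide rim, 100 mm in diameter, 100 mm tall. Origin: centre of the underside. Not to be moved.
- moka: Aluminium moka pot with a black handle, 92 mm in diameter (handle to 85 mm from its axis), 172 mm tall. Origin: centre of the underside. Not to be moved.
- mug: White mug, 80 mm in diameter, 90 mm tall. Origin: centre of the underside. Not to be moved.

How it is judged (in metres and radians):
On the way, in this order (a step that is already met when the one before it is completed fails the run):
1. the collar is at its fine end stop (within 0.3 of a click of click zero) (z of burr in the frame of grinder below 0.17003 m), for 0.1 s.
2. the collar stands at four clicks from the stop (within 0.35 of a click) for 0.3 s (z of burr in the frame of grinder between 0.170365 and 0.170435 m), for 0.3 s.
3. the cap is seated in the throat, let go (horizontal distance between cap and throat below 0.004 m and z of cap in the frame of throat below -0.0065 m and angle between cap's own z axis and vertical below 0.08 rad and linear speed of cap below 0.02 m/s and contact force between the fingers and cap below 0.05 N), for 0.2 s.
At the end, for the whole second after the job is handed in: The collar rests at four clicks from its fine stop (burr lifted 0.4 mm, within 0.35 of a click), and the cap is released and at rest in the throat: upright within 0.08 rad, within 4 mm of the throat's axis, its underside at least 6.5 mm below the mouth (fully down is 9 mm) (all of step 2 and horizontal distance between cap and throat below 0.004 m and z of cap in the frame of throat below -0.0065 m and angle between cap's own z axis and vertical below 0.08 rad and linear speed of cap below 0.02 m/s); the robot touches nothing.
It fails at once if the collar is forced against its end stop (more than about 0.8 N m) (z of burr in the frame of grinder below 0.16995 m).
It fails at once if a bystander is moved more than 25 mm (distance of any of timer, spoons, bowl, jar, funnel, moka, mug from where it was at the start of the episode above 0.025 m).
It also fails if it takes over 72 s, if anything falls off the work surface, if the arm or the gripper's body presses on something with over 40 N, if the wrist force passes 120 N, or if a joint passes its speed limit or range.

## Working session

There is one attempt and no reset: what is moved stays moved. The work goes in short steps, Python scripts to look and compute and a tool call to move; the robot and the scene stay as the last step left them, time stands still between calls to the robot, and variables do not carry over. Pictures are saved under pics/ and viewed, at most 10 in all, crops included, and the job is handed in when it is done.

Besides the shell and the picture viewer there is one more tool, called after "Request:" as name(argument=value, ...) on one line, values as JSON. apply_moves: Moves the arm, as the interface text tells. Its arguments: {"type":"object","properties":{"deltas":{"type":"array"},"grip_force":{"type":"number"}},"required":["deltas"]}

```bash
ls; mkdir -p pics; python3 - <<'E'
from rig import r
import cv2,pickle
s=r.sense();print(s)
d={}
for n in("side","top"):
    d[n]=r.grab_frame(n);cv2.imwrite(f"pics/{n}0.png",d[n]["img"])
    print(n,{k:v for k,v in d[n].items() if k not in("img","z_map")})
pickle.dump(d,open("f0.pkl","wb"))
E
```

```text
pics
{'clock': 0.0, 'qpos': array([-1.14342911e+00,  3.53643190e-01,  1.63417877e+00, -1.90823706e-05,
        1.15516562e+00, -2.38440222e-03]), 'qvel': array([-0.00012286, -0.0002632 ,  0.00087283,  0.00186553,  0.00111189,
        0.00182749]), 'joint_efforts': array([-2.28039979e-03, -6.05263209e+01, -3.42063296e+01,  1.60247691e-05,
        9.49440437e-03,  1.08192069e-06]), 'eef_pos': array([ 260.30617391, -567.93900063,  403.9455004 ]), 'tcp_rot': array([-3.14019769e+00,  1.41208578e-05,  4.29759343e-01]), 'contact_force': array([-0.10800589,  0.60243643,  0.31171603]), 'wrist_torque': array([-0.01652667,  0.0250554 ,  0.03711025]), 'grasp_force': 0.0, 'opening': 1.003476864692799}
side {'fx': 403.644243982779, 'fy': 403.644243982779, 'cx': 320.0047876937768, 'cy': 192.41177462681006, 'eye': array([ 345.73095726, -490.74521308,  854.76326177]), 'rotation': array([ 0.71552035,  0.00607158, -0.40175112])}
top {'fx': 438.1882865522934, 'fy': 438.1882865522934, 'cx': 313.81334005136046, 'cy': 200.20491115896377, 'eye': array([ 502.17983134,   88.11241024, 1122.40191778]), 'rotation': array([ 0.06031143,  0.01221524, -1.55588956])}
```

View pics/top0.png

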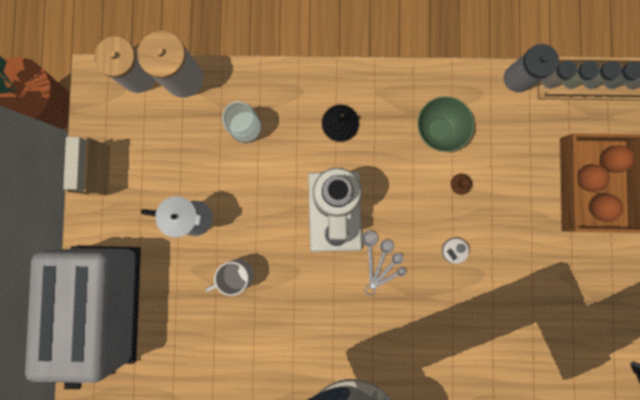

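View pics/side0.png

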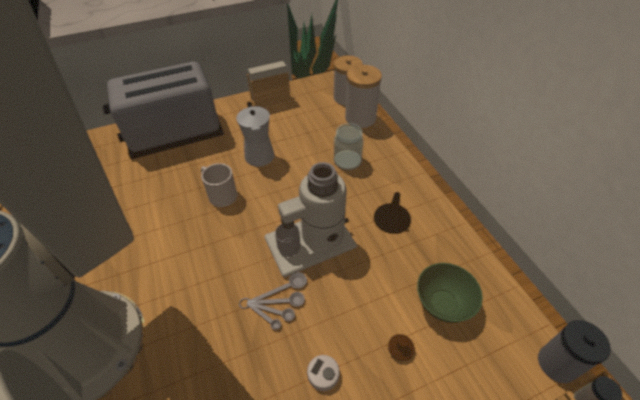

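The top view shows the grinder collar and throat at about (338,190), the cap at (461,184), the timer at (456,250) and the spoons at (380,260). The side view shows the same layout, with the cap standing at (402,347).

```bash
cat > h.py <<'E'
import numpy as np,cv2
from scipy.spatial.transform import Rotation as R
def ray(f,u,v):
    p=np.array([(u-f["cx"])/f["fx"],-(v-f["cy"])/f["fy"],-1.]);return R.from_euler("xyz",f["rotation"]).apply(p)
def onz(f,u,v,z):
    d=ray(f,u,v);return f["eye"]+d*(z-f["eye"][2])/d[2]
def wray(f,u,v):
    x,y=(u-f["cx"])/f["fx"],(v-f["cy"])/f["fy"];t=np.hypot(x,y);k=np.sinc(t/np.pi)
    return np.array([x*k,-y*k,-np.cos(t)])
def wonz(f,s,u,v,z):
    T=f["T_tool_cam"];Rw=R.from_euler("xyz",s["tcp_rot"])
    o=Rw.apply(T[:3,3])+s["eef_pos"];d=Rw.apply(T[:3,:3]@wray(f,u,v));return o+d*(z-o[2])/d[2]
E
python3 - <<'E'
import pickle
from h import *
d=pickle.load(open("f0.pkl","rb"));f=d["top"]
print("down",onz(f,338,190,249),onz(f,461,184,24))
def blobs(f,box,lo,hi):
    x,y,w,h=box;g=f["img"][y:y+h,x:x+w];m=cv2.inRange(g,lo,hi)
    n,l,st,c=cv2.connectedComponentsWithStats(m)
    return [(st[i,4],c[i]+[x,y],st[i,:4]) for i in range(1,n) if st[i,4]>40]
print("throat top",blobs(f,(310,165,60,55),(0,0,0),(75,75,75)))
print("cap top",blobs(f,(440,165,45,40),(0,0,0),(70,75,110)))
s=d["side"]
print("cap side",blobs(s,(380,325,45,40),(0,0,0),(60,65,100)),onz(s,402,347,20))
for u,v in((338,190),(461,184),(456,250)): print(u,v,f["z_map"][v,u], 1122-f["z_map"][v,u])
print("side throat",onz(s,323,171,249))
E
```

```text
down [575.87275405  51.53670366 249.        ] [ 614.22298181 -265.82447514   24.        ]
throat top [(np.int32(285), array([337.75087719, 189.23157895]), array([19, 15, 19, 19], dtype=int32))]
cap top [(np.int32(322), array([461.18944099, 183.69875776]), array([11,  9, 21, 20], dtype=int32))]
cap side [(np.int32(573), array([401.23385689, 348.63176265]), array([ 9, 10, 26, 29], dtype=int32))] [ 614.94566359 -274.6849211    20.        ]
338 190 886.0905 235.90948
461 184 1078.3153 43.684692
456 250 1081.1803 40.819702
side throat [577.08852917  47.24587977 249.        ]
```

```bash
python3 - <<'E'
import pickle,cv2,numpy as np
d=pickle.load(open("f0.pkl","rb"))
a=cv2.resize(d["top"]["img"][155:225,305:375],None,fx=6,fy=6,interpolation=2)
b=cv2.resize(d["top"]["img"][155:225,430:490],None,fx=6,fy=6,interpolation=2)
cv2.imwrite("pics/crop1.png",np.hstack([a,b]))
E
```

```text
(no output)
```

View pics/crop1.png

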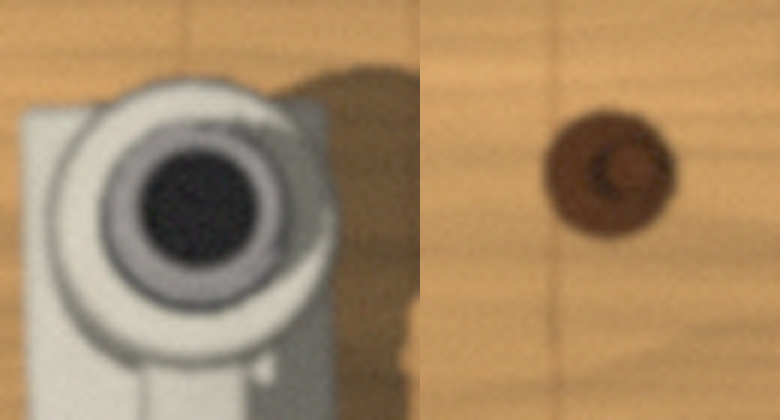

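The crop shows the throat as a dark disc at full-image (337.8,189.3). The cap flange is centred at about (461.8,184) and its knob top at about (465,183). Two-camera estimates: throat about (577,51), cap about (615,-270). Next I go above the collar.

Request:
apply_moves(deltas=[{"claw": -1, "delta_pos": [1, -1, -4], "yaw": 0}, {"claw": -1, "delta_pos": [3.5, -2.5, -3.6], "yaw": 0}, {"claw": -1, "delta_pos": [4.2, -3.3, 0], "yaw": 0}, {"claw": -1, "delta_pos": [4.2, -3.3, 0], "yaw": 0}, {"claw": -1, "delta_pos": [4.2, -3.3, 0], "yaw": 0}, {"claw": -1, "delta_pos": [4.2, -3.3, 0], "yaw": 0}, {"claw": -1, "delta_pos": [4.2, -3.3, 0], "yaw": 0}, {"claw": -1, "delta_pos": [4.2, -3.3, 0], "yaw": 0}], grip_force=25)

```text
clock: 1.1
eef_pos: [433.7, -230.9, 480.6]
tcp_rot: [-3.141, 0.0, 0.43]
contact_force: [0.5, -0.0, -0.1]
opening: 1.008
grasp_force: 0.0
```

Request:
apply_moves(deltas=[{"claw": -1, "delta_pos": [4.2, -3.3, 0], "yaw": 0}, {"claw": -1, "delta_pos": [4.2, -3.3, 0], "yaw": 0}, {"claw": -1, "delta_pos": [4.2, -3.3, 0], "yaw": 0}, {"claw": -1, "delta_pos": [4.2, -3.3, 0], "yaw": 0}, {"claw": -1, "delta_pos": [4.2, -3.3, 0], "yaw": 0}, {"claw": -1, "delta_pos": [3.95, -3.35, 0], "yaw": 0}, {"claw": -1, "delta_pos": [0, 0, 0], "yaw": -0.18}, {"claw": -1, "delta_pos": [0, 0, 0], "yaw": -0.18}])

```text
clock: 2.1
eef_pos: [577.5, 52.7, 480.0]
tcp_rot: [-3.141, 0.001, 0.797]
contact_force: [0.2, -0.8, -0.1]
opening: 1.003
grasp_force: 0.0
```

Request:
apply_moves(deltas=[{"claw": -1, "delta_pos": [0, 0, 0], "yaw": -0.18}, {"claw": -1, "delta_pos": [0, 0, 0], "yaw": -0.18}, {"claw": -1, "delta_pos": [0, 0, 0], "yaw": -0.18}, {"claw": -1, "delta_pos": [0, 0, 0], "yaw": -0.18}, {"claw": -1, "delta_pos": [0, 0, 0], "yaw": -0.18}, {"claw": -1, "delta_pos": [0, 0, 0], "yaw": -0.18}, {"claw": -1, "delta_pos": [0, 0, 0], "yaw": -0.18}, {"claw": -1, "delta_pos": [0, 0, 0], "yaw": -0.18}])

```text
clock: 3.1
eef_pos: [577.3, 51.8, 480.3]
tcp_rot: [-3.141, -0.0, 2.236]
contact_force: [0.1, -0.1, 0.9]
opening: 1.003
grasp_force: 0.0
```

Request:
apply_moves(deltas=[{"claw": -1, "delta_pos": [0, 0, 0], "yaw": -0.18}, {"claw": -1, "delta_pos": [0, 0, 0], "yaw": -0.18}, {"claw": -1, "delta_pos": [0, 0, 0], "yaw": -0.18}, {"claw": -1, "delta_pos": [0, 0, 0], "yaw": -0.18}, {"claw": -1, "delta_pos": [0, 0, 0], "yaw": 0}, {"claw": -1, "delta_pos": [0, 0, 0], "yaw": 0}])

```text
clock: 3.85
eef_pos: [577.4, 51.8, 480.5]
tcp_rot: [-3.141, -0.0, 2.946]
contact_force: [-0.3, 0.8, 0.9]
opening: 1.001
grasp_force: 0.0
```

```bash
python3 - <<'E'
from rig import r
import cv2,pickle
s=r.sense();print(s)
f=r.grab_frame("wrist");cv2.imwrite("pics/w1.png",f["img"]);pickle.dump((s,f),open("w1.pkl","wb"))
print({k:v for k,v in f.items() if k not in("img","z_map")})
E
```

```text
{'clock': 3.85, 'qpos': array([ 8.69397478e-02,  2.18989912e-01,  1.64480998e+00,  9.87077620e-06,
        1.27826200e+00, -1.28810676e+00]), 'qvel': array([-0.00169546, -0.00079286, -0.00171551, -0.00261102, -0.00043848,
       -0.01225688]), 'joint_efforts': array([ 1.40868447e-03, -5.29473996e+01, -3.64363503e+01, -5.37067478e-05,
        4.13862406e-03, -6.73403777e-02]), 'eef_pos': array([577.35377002,  51.82913427, 480.45731922]), 'tcp_rot': array([-3.14147084e+00, -4.53247468e-04,  2.94583995e+00]), 'contact_force': array([-0.31548869,  0.83788549,  0.86860194]), 'wrist_torque': array([-0.02498181,  0.03179019,  0.02259333]), 'grasp_force': 0.0, 'opening': 1.0014782560751205}
{'fx': 309.70691628693146, 'fy': 309.70691628693146, 'cx': 318.62946632489707, 'cy': 194.8869962485003, 'T_tool_cam': array([[-1.66319594e-03,  9.49978446e-01,  3.12311040e-01,
         7.99935100e+01],
       [ 9.99998475e-01,  1.74632407e-03,  1.35223354e-05,
        -6.44804800e-01],
       [-5.32550359e-04,  3.12310586e-01, -9.49979902e-01,
         3.03125304e+01],
       [ 0.00000000e+00,  0.00000000e+00,  0.00000000e+00,
         1.00000000e+00]])}
```

View pics/w1.png

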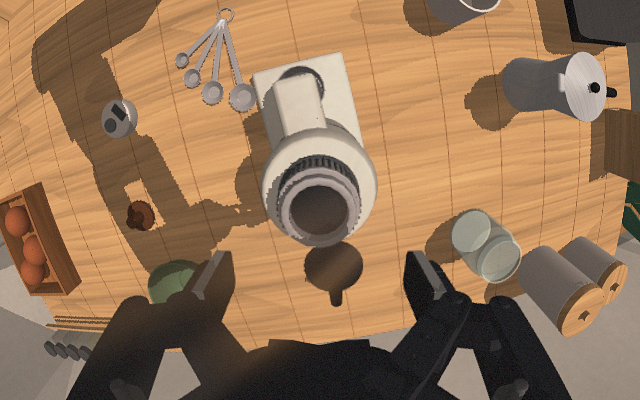

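The wrist view shows the throat mouth ring at about (319,208), between the fingers, and the cap at about (141,215).

```bash
python3 - <<'E'
import pickle
from h import *
s,f=pickle.load(open("w1.pkl","rb"))
g=cv2.GaussianBlur(cv2.cvtColor(f["img"],6),(3,3),0)
print(g[208,270:372:2]);print(g[160:250:2,319])
for u,v in((319,208),(318,212)): print(wonz(f,s,u,v,249))
for u,v in((141,215),): print(wonz(f,s,u,v,25))
Z=f["z_map"];print(Z[212,280:360:4].round())
cv2.imwrite("pics/w1c.png",cv2.resize(f["img"][140:260,250:390],None,fx=5,fy=5))
E
```

```text
[111 112 111  85  80  91 136 148 154 139  77  53  52  53  54  55  54  56
  56  56  57  59  59  59  59  60  61  61  61  63  61  63  62  63  64  64
  63  63  63 106 144 152 155 152 155 166 204 206 206 206 202]
[ 79  81  79  87 142 157 148  98 104 157 166 155 119  52  47  48  48  51
  51  53  56  56  55  56  59  60  62  63  62  65  64  63  64  63  61  60
  60  68  82  84  84  94  92  88  62]
[572.95933303  52.25731689 249.        ]
[575.74489511  50.99054369 249.        ]
[ 612.08571702 -258.21767787   25.        ]
[229. 214. 216. 227. 228. 226. 227. 228. 226. 227. 228. 226. 228. 227.
 228. 228. 227. 217. 216. 215.]
```

View pics/w1c.png

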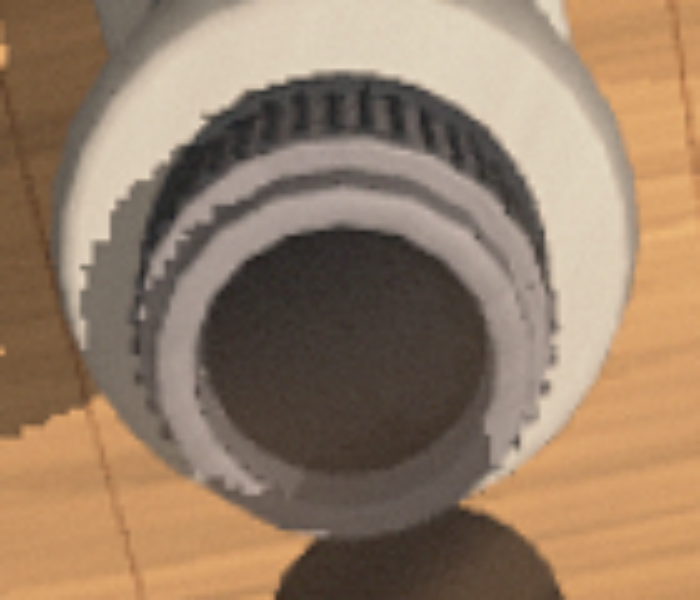

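The crop shows the mouth rim spanning about columns 290–349 and rows 185.6–234.4, and the outer ring rows 177–246.6. I'll cast those edges onto z=249.

```bash
python3 - <<'E'
import pickle
from h import *
s,f=pickle.load(open("w1.pkl","rb"))
for P in([(319.5,185.6),(319.5,234.4),(290,209),(349,209)],[(319,177),(319,246.6),(281.4,210),(356.4,210)]):
    Q=np.array([wonz(f,s,u,v,249)[:2] for u,v in P]);print((Q[0]+Q[1])/2,(Q[2]+Q[3])/2,np.linalg.norm(Q[0]-Q[1]),np.linalg.norm(Q[2]-Q[3]))
E
```

```text
[575.02643521  52.20087127] [573.78789004  52.45265279] 36.464397197672994 41.105704081632055
[576.86569714  51.47874597] [574.45833361  51.89150467] 52.4065494054987 52.41426420806873
```

Request:
apply_moves(deltas=[{"claw": -1, "delta_pos": [0, 0, 3.5], "yaw": 0}, {"claw": -1, "delta_pos": [0, 0, 3], "yaw": 0}, {"claw": -1, "delta_pos": [0, 0, 2], "yaw": 0}, {"claw": -1, "delta_pos": [0, 0, 1.3], "yaw": 0}, {"claw": -1, "delta_pos": [0, 0, 0.8], "yaw": 0}, {"claw": -1, "delta_pos": [0, 0, 0], "yaw": 0}])

```text
clock: 4.65
eef_pos: [577.5, 51.8, 374.6]
tcp_rot: [-3.142, -0.0, 2.949]
contact_force: [-0.6, 0.2, 0.5]
opening: 1.004
grasp_force: 0.0
```

Request:
apply_moves(deltas=[{"claw": 0, "delta_pos": [0, 0, 0], "yaw": 0}, {"claw": 1, "delta_pos": [0, 0, 0], "yaw": 0}, {"claw": 1, "delta_pos": [0, 0, 0], "yaw": 0}, {"claw": 1, "delta_pos": [0, 0, 0], "yaw": 0}, {"claw": 1, "delta_pos": [0, 0, 0], "yaw": 0}, {"claw": 1, "delta_pos": [0, 0, 0], "yaw": 0}], grip_force=25)

```text
clock: 5.4
eef_pos: [577.6, 51.6, 375.7]
tcp_rot: [-3.141, 0.001, 2.95]
contact_force: [-1.6, -2.8, 6.4]
opening: 0.72
grasp_force: 27.1
```

```bash
python3 - <<'E'
from rig import r
s=r.sense()
for k in("clock","qpos","eef_pos","tcp_rot","contact_force","wrist_torque","opening","grasp_force"): print(k,s[k])
E
```

```text
clock 5.4
qpos [ 8.67244174e-02  3.12783868e-01  1.76096062e+00 -7.72025196e-04
  1.06658841e+00 -1.29212595e+00]
eef_pos [577.61401532  51.60999189 375.72276045]
tcp_rot [-3.14128882e+00  1.39710510e-03  2.95001946e+00]
contact_force [-1.56063508 -2.75468008  6.42925035]
wrist_torque [-0.58692698  0.34485507  0.0777017 ]
opening 0.7197995323124604
grasp_force 27.098506093025208
```

Gripped at 61 mm, which matches the collar. Turning clockwise four clicks (the start is at 5 or more).

Request:
apply_moves(deltas=[{"claw": 1, "delta_pos": [0, 0, 0], "yaw": 0.157}, {"claw": 1, "delta_pos": [0, 0, 0], "yaw": 0.157}, {"claw": 1, "delta_pos": [0, 0, 0], "yaw": 0.157}, {"claw": 1, "delta_pos": [0, 0, 0], "yaw": 0.157}, {"claw": 1, "delta_pos": [0, 0, 0], "yaw": 0.157}, {"claw": 1, "delta_pos": [0, 0, 0], "yaw": 0.157}, {"claw": 1, "delta_pos": [0, 0, 0], "yaw": 0.157}, {"claw": 1, "delta_pos": [0, 0, 0], "yaw": 0.157}])

```text
clock: 6.4
eef_pos: [577.3, 51.3, 375.7]
tcp_rot: [3.142, 0.001, 1.689]
contact_force: [-2.7, -4.5, 7.9]
opening: 0.72
grasp_force: 27.4
```

Request:
apply_moves(deltas=[{"claw": 1, "delta_pos": [0, 0, 0], "yaw": 0.08}, {"claw": 1, "delta_pos": [0, 0, 0], "yaw": 0.08}, {"claw": 1, "delta_pos": [0, 0, 0], "yaw": 0.077}, {"claw": 1, "delta_pos": [0, 0, 0], "yaw": 0.077}, {"claw": 1, "delta_pos": [0, 0, 0], "yaw": 0}, {"claw": 1, "delta_pos": [0, 0, 0], "yaw": 0}])

```text
clock: 7.15
eef_pos: [577.2, 51.3, 375.7]
tcp_rot: [3.141, 0.001, 1.38]
contact_force: [-3.8, -3.7, 8.6]
opening: 0.716
grasp_force: 27.5
```

```bash
cat > st.py <<'E'
from rig import r
s=r.sense()
print(s["clock"],s["tcp_rot"][2],"drot",2.950-s["tcp_rot"][2],(2.95-s["tcp_rot"][2])/.314159,"q6",s["qpos"][5],s["contact_force"],s["wrist_torque"],"e6",s["joint_efforts"][5],s["opening"],s["grasp_force"],s["eef_pos"])
E
python3 st.py
```

```text
7.15 1.379679661934791 drot 1.570320338065209 4.998489102859409 q6 0.2779955560720277 [-3.78769861 -3.66055122  8.61396397] [-0.6156374   0.88698123 -0.03678815] e6 0.03793048672378063 0.7164810224754573 27.463316023349762 [577.22227154  51.28470374 375.68061495]
```

Request:
apply_moves(deltas=[{"claw": 1, "delta_pos": [0, 0, 0], "yaw": 0.025}, {"claw": 1, "delta_pos": [0, 0, 0], "yaw": 0.025}, {"claw": 1, "delta_pos": [0, 0, 0], "yaw": 0}])

```text
clock: 7.52
eef_pos: [577.2, 51.3, 375.7]
tcp_rot: [3.142, 0.001, 1.329]
contact_force: [-3.5, -5.3, 8.8]
opening: 0.721
grasp_force: 27.5
```

```bash
python3 st.py
```

```text
7.525 1.3294104929865052 drot 1.620589507013495 5.158500972480479 q6 0.328305361168812 [-3.45478934 -5.27784899  8.75993127] [-0.63564782  0.92487855  0.0201408 ] e6 0.17513398546725512 0.7213875107935123 27.457922101020813 [577.20668329  51.30737749 375.68266591]
```

Request:
apply_moves(deltas=[{"claw": 1, "delta_pos": [0, 0, 0], "yaw": 0.025}, {"claw": 1, "delta_pos": [0, 0, 0], "yaw": 0}])

```text
clock: 7.78
eef_pos: [577.2, 51.3, 375.7]
tcp_rot: [3.142, 0.001, 1.304]
contact_force: [-4.2, -4.6, 7.2]
opening: 0.715
grasp_force: 27.4
```

```bash
python3 st.py
```

```text
7.775 1.304321547440967 drot 1.6456784525590331 5.23836163394661 q6 0.35334383173444717 [-4.20366321 -4.592619    7.18207933] [-0.62072191  0.94225788  0.02780728] e6 0.19189097452908754 0.7149008367694416 27.366678714752197 [577.19857496  51.29559064 375.69753424]
```

Effort peaks at about 0.19 N m and plateaus, so this is a click. Completing the sixth.

Request:
apply_moves(deltas=[{"claw": 1, "delta_pos": [0, 0, 0], "yaw": 0.04}, {"claw": 1, "delta_pos": [0, 0, 0], "yaw": 0.06}, {"claw": 1, "delta_pos": [0, 0, 0], "yaw": 0.07}, {"claw": 1, "delta_pos": [0, 0, 0], "yaw": 0.07}, {"claw": 1, "delta_pos": [0, 0, 0], "yaw": 0}, {"claw": 1, "delta_pos": [0, 0, 0], "yaw": 0}])

```text
clock: 8.52
eef_pos: [577.1, 51.3, 375.7]
tcp_rot: [3.142, 0.001, 1.065]
contact_force: [-5.3, -4.4, 9.7]
opening: 0.719
grasp_force: 27.5
```

```bash
python3 st.py
```

```text
8.525 1.0648835920194828 drot 1.8851164079805174 6.000516961094596 q6 0.5928208743912647 [-5.26654295 -4.44926254  9.65314091] [-0.52255416  0.98836697  0.15880172] e6 0.1674466487020254 0.7192331264022267 27.50967800617218 [577.11394819  51.3475737  375.68577958]
```

Request:
apply_moves(deltas=[{"claw": 1, "delta_pos": [0, 0, 0], "yaw": 0.025}, {"claw": 1, "delta_pos": [0, 0, 0], "yaw": 0.025}, {"claw": 1, "delta_pos": [0, 0, 0], "yaw": 0}])

```text
clock: 8.9
eef_pos: [577.1, 51.4, 375.7]
tcp_rot: [3.142, 0.001, 1.015]
contact_force: [-3.7, -4.1, 9.1]
opening: 0.717
grasp_force: 27.5
```

```bash
python3 st.py
```

```text
8.9 1.0151318263370215 drot 1.9348681736629787 6.158881883577992 q6 0.6426932850063984 [-3.68878512 -4.09281888  9.1365191 ] [-0.45312097  1.14781812  0.4452786 ] e6 0.6334664113819599 0.7172791959859244 27.53365069627762 [577.06599021  51.37669629 375.70305859]
```

Effort climbs to 0.63 N m within 0.05 rad and doesn't give way, so this is the stop (six clicks from the start). The notch is about 0.075 rad behind the current pose. I turn back 4 × 0.314 + 0.07 ≈ 1.33 rad.

Request:
apply_moves(deltas=[{"claw": 1, "delta_pos": [0, 0, 0], "yaw": -0.03}, {"claw": 1, "delta_pos": [0, 0, 0], "yaw": -0.14}, {"claw": 1, "delta_pos": [0, 0, 0], "yaw": -0.14}, {"claw": 1, "delta_pos": [0, 0, 0], "yaw": -0.14}, {"claw": 1, "delta_pos": [0, 0, 0], "yaw": -0.14}, {"claw": 1, "delta_pos": [0, 0, 0], "yaw": -0.14}, {"claw": 1, "delta_pos": [0, 0, 0], "yaw": -0.14}, {"claw": 1, "delta_pos": [0, 0, 0], "yaw": -0.14}])

```text
clock: 9.9
eef_pos: [577.4, 51.3, 375.7]
tcp_rot: [3.142, 0.001, 2.029]
contact_force: [-1.9, -4.0, 6.9]
opening: 0.72
grasp_force: 27.4
```

Request:
apply_moves(deltas=[{"claw": 1, "delta_pos": [0, 0, 0], "yaw": -0.12}, {"claw": 1, "delta_pos": [0, 0, 0], "yaw": -0.12}, {"claw": 1, "delta_pos": [0, 0, 0], "yaw": -0.08}, {"claw": 1, "delta_pos": [0, 0, 0], "yaw": 0}, {"claw": 1, "delta_pos": [0, 0, 0], "yaw": 0}, {"claw": 1, "delta_pos": [0, 0, 0], "yaw": 0}])

```text
clock: 10.65
eef_pos: [577.5, 51.4, 375.7]
tcp_rot: [-3.142, 0.001, 2.345]
contact_force: [-1.3, -3.1, 6.2]
opening: 0.718
grasp_force: 27.3
```

```bash
python3 st.py
```

```text
10.65 2.34506816210673 drot 0.60493183789327 1.925559471138086 q6 -0.6871643479742344 [-1.30183889 -3.1009606   6.16257823] [-0.75548004  0.47539265  0.12006974] e6 0.12262875214219093 0.7178190226959816 27.322118282318115 [577.53069382  51.42233319 375.70541634]
```

Request:
apply_moves(deltas=[{"claw": 1, "delta_pos": [0, 0, 0], "yaw": -0.02}, {"claw": 1, "delta_pos": [0, 0, 0], "yaw": 0}, {"claw": 1, "delta_pos": [0, 0, 0], "yaw": 0}])

```text
clock: 11.02
eef_pos: [577.5, 51.4, 375.7]
tcp_rot: [3.142, 0.001, 2.365]
contact_force: [-1.1, -4.8, 6.9]
opening: 0.716
grasp_force: 27.3
```

```bash
python3 st.py
```

```text
11.025 2.364760226864933 drot 0.5852397731350671 1.8628776292739253 q6 -0.7069762265068336 [-1.11239852 -4.80419885  6.93069373] [-0.7998088   0.5385228   0.01486849] e6 -0.025140460347756743 0.7160796027455062 27.315960824489594 [577.54954145  51.35531348 375.72141523]
```

Torque is about zero here, so it's in the notch. Release and rise.

Request:
apply_moves(deltas=[{"claw": -1, "delta_pos": [0, 0, 0], "yaw": 0}, {"claw": -1, "delta_pos": [0, 0, 0], "yaw": 0}, {"claw": -1, "delta_pos": [0, 0, 0], "yaw": 0}, {"claw": -1, "delta_pos": [0, 0, 0], "yaw": 0}, {"claw": -1, "delta_pos": [0, 0, -1.5], "yaw": 0}, {"claw": -1, "delta_pos": [0, 0, -4], "yaw": 0}, {"claw": -1, "delta_pos": [0, 0, -5], "yaw": 0}, {"claw": -1, "delta_pos": [0, 0, -1], "yaw": 0}])

```text
clock: 12.02
eef_pos: [578.0, 51.9, 494.6]
tcp_rot: [3.136, 0.004, 2.365]
contact_force: [-0.3, 0.4, 0.1]
opening: 1.006
grasp_force: 0.0
```

```bash
python3 - <<'E'
import pickle
from h import *
from rig import r
d=pickle.load(open("f0.pkl","rb"));f=d["top"]
print(onz(f,461.8,184,15),onz(f,465.3,182.8,45),"bowl",onz(f,447,124,60))
sd=d["side"];f2=sd;print(onz(sd,402,353,15),onz(sd,402,341,45))
s=r.sense();print(s["eef_pos"],s["tcp_rot"],s["opening"],s["contact_force"],s["wrist_torque"])
w=np.array([615,-268])-s["eef_pos"][:2];p=s["tcp_rot"][2]
print("tool dxy",w@[np.cos(p),np.sin(p)],w@[np.sin(p),-np.cos(p)])
E
```

```text
[ 615.16864789 -270.73797768   15.        ] [ 615.18847362 -269.6030233    45.        ] bowl [ 757.4467753  -220.89982764   60.        ]
[ 610.29374211 -283.98239165   15.        ] [ 613.04181365 -270.74270416   45.        ]
[578.01771929  51.90651942 494.55664017] [3.13634021 0.00438626 2.36479782] 1.005817194355954 [-0.33492778  0.35702334  0.05431483] [ 0.00755675  0.0467209  -0.02863198]
tool dxy -250.62801037827623 -202.2213407781816
```

Request:
apply_moves(deltas=[{"claw": -1, "delta_pos": [-3.6, -2.91, 0], "yaw": 0}, {"claw": -1, "delta_pos": [-3.6, -2.91, 0], "yaw": 0}, {"claw": -1, "delta_pos": [-3.6, -2.91, 0], "yaw": 0}, {"claw": -1, "delta_pos": [-3.6, -2.91, 3.5], "yaw": 0}, {"claw": -1, "delta_pos": [-3.6, -2.91, 4], "yaw": 0}, {"claw": -1, "delta_pos": [-3.6, -2.91, 4], "yaw": 0}, {"claw": -1, "delta_pos": [-3.6, -2.9, 4], "yaw": 0}, {"claw": -1, "delta_pos": [0, 0, 4], "yaw": 0}])

```text
clock: 13.02
eef_pos: [614.2, -273.2, 293.2]
tcp_rot: [-3.141, 0.001, 2.362]
contact_force: [0.2, 0.9, 0.6]
opening: 1.003
grasp_force: 0.0
```

Request:
apply_moves(deltas=[{"claw": -1, "delta_pos": [0, 0, 0], "yaw": 0}, {"claw": -1, "delta_pos": [0, 0, 0], "yaw": 0}])

```text
clock: 13.28
eef_pos: [614.9, -269.8, 296.1]
tcp_rot: [3.141, 0.001, 2.365]
contact_force: [0.1, 0.1, 0.9]
opening: 1.001
grasp_force: 0.0
```

```bash
python3 - <<'E'
from rig import r
import pickle
from h import *
s=r.sense();print(s["eef_pos"],s["tcp_rot"])
f=r.grab_frame("wrist");pickle.dump((s,f),open("w2.pkl","wb"))
g=f["img"][130:330,220:420]
cv2.imwrite("pics/w2.png",cv2.resize(g,None,fx=3,fy=3))
t=r.grab_frame("top");pickle.dump(t,open("t2.pkl","wb"))
E
```

```text
[ 614.93787491 -269.78258707  296.11685441] [3.14110150e+00 1.05092967e-03 2.36530805e+00]
```

View pics/w2.png

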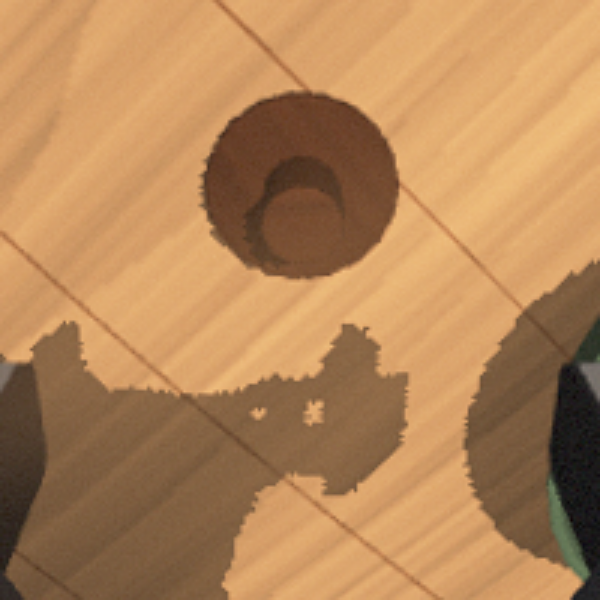

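The crop shows the flange over crop x 203–399, y 91–277 (centre about (320.3,191) in the image) and the knob top at about (321,205).

```bash
python3 - <<'E'
import pickle
from h import *
s,f=pickle.load(open("w2.pkl","rb"))
c=lambda x,y:(220+x/3,130+y/3)
for P,z in(([(301,91),(301,277),(203,185),(399,185)],15),([(303,187),(303,263),(262,225),(345,225)],45)):
    Q=np.array([wonz(f,s,*c(*p),z)[:2] for p in P]);m=np.array([*(Q[0]+Q[1])/2]),(Q[2]+Q[3])/2
    print(m,np.linalg.norm(Q[0]-Q[1]),np.linalg.norm(Q[2]-Q[3]))
E
```

```text
(array([ 616.22703999, -269.47662773]), array([ 615.8133606 , -269.04757437])) 55.46833231126587 55.705968278841965
(array([ 616.89724872, -269.7177111 ]), array([ 616.88297248, -269.52147187])) 20.489450604667873 21.00881122278919
```

Sizes check out (55.6 and 21 mm). The cap axis is at about (616.4,-269.4). Correct by 1.5 mm, descend and grip.

Request:
apply_moves(deltas=[{"claw": -1, "delta_pos": [-0.08, 0.12, 3], "yaw": 0}, {"claw": -1, "delta_pos": [0, 0, 3], "yaw": 0}, {"claw": -1, "delta_pos": [0, 0, 2], "yaw": 0}, {"claw": -1, "delta_pos": [0, 0, 1.5], "yaw": 0}, {"claw": -1, "delta_pos": [0, 0, 1.0], "yaw": 0}, {"claw": -1, "delta_pos": [0, 0, 0], "yaw": 0}, {"claw": 0.2, "delta_pos": [0, 0, 0], "yaw": 0}, {"claw": 0.2, "delta_pos": [0, 0, 0], "yaw": 0}], grip_force=25)

```text
clock: 14.38
eef_pos: [616.1, -269.9, 190.4]
tcp_rot: [3.141, 0.001, 2.365]
contact_force: [0.3, -0.2, -1.0]
opening: 0.607
grasp_force: 0.0
```

Request:
apply_moves(deltas=[{"claw": 0.4, "delta_pos": [0, 0, 0], "yaw": 0}, {"claw": 1, "delta_pos": [0, 0, 0], "yaw": 0}, {"claw": 1, "delta_pos": [0, 0, 0], "yaw": 0}, {"claw": 1, "delta_pos": [0, 0, 0], "yaw": 0}, {"claw": 1, "delta_pos": [0, 0, 0], "yaw": 0}, {"claw": 1, "delta_pos": [0, 0, 0], "yaw": 0}])

```text
clock: 15.12
eef_pos: [615.9, -269.8, 190.1]
tcp_rot: [3.141, 0.0, 2.365]
contact_force: [-0.8, -0.2, 5.9]
opening: 0.254
grasp_force: 24.7
```

```bash
python3 st.py
```

```text
15.125 2.3647681380166676 drot 0.5852318619833325 1.8628524472745727 q6 -1.2090524231972233 [-0.7693633  -0.17105699  5.89175182] [0.09037255 0.18462757 0.01436881] e6 -0.0022850722598377615 0.2543805041875736 24.733811616897583 [ 615.93240806 -269.8307886   190.08755314]
```

Knob gripped at 21.6 mm. Lift it and carry it over the throat, using axis (577.0, 51.4) as confirmed by the collar grip.

Request:
apply_moves(deltas=[{"claw": 1, "delta_pos": [0, 0, -1.5], "yaw": 0}, {"claw": 1, "delta_pos": [0, 0, -4], "yaw": 0}, {"claw": 1, "delta_pos": [0, 0, -5], "yaw": 0}, {"claw": 1, "delta_pos": [0, 0, -5], "yaw": 0}, {"claw": 1, "delta_pos": [0, 0, -5], "yaw": 0}, {"claw": 1, "delta_pos": [0, 0, -5], "yaw": 0}, {"claw": 1, "delta_pos": [0, 0, -3], "yaw": 0}, {"claw": 1, "delta_pos": [0, 0, 0], "yaw": 0}])

```text
clock: 16.12
eef_pos: [616.0, -269.8, 478.4]
tcp_rot: [3.14, 0.005, 2.365]
contact_force: [-0.2, 0.2, -0.9]
opening: 0.25
grasp_force: 24.6
```

Request:
apply_moves(deltas=[{"claw": 1, "delta_pos": [2, 1.6, 0], "yaw": 0}, {"claw": 1, "delta_pos": [4, 3.2, 0], "yaw": 0}, {"claw": 1, "delta_pos": [4, 3.2, 0], "yaw": 0}, {"claw": 1, "delta_pos": [4, 3.2, 0], "yaw": 0}, {"claw": 1, "delta_pos": [4, 3.2, 0], "yaw": 0}, {"claw": 1, "delta_pos": [4, 3.2, 0], "yaw": 0}, {"claw": 1, "delta_pos": [2.28, 1.89, 0], "yaw": 0}, {"claw": 1, "delta_pos": [1, 0.7, 0], "yaw": 0}])

```text
clock: 17.12
eef_pos: [575.9, 53.7, 473.3]
tcp_rot: [-3.14, -0.002, 2.367]
contact_force: [0.5, -0.3, -0.3]
opening: 0.248
grasp_force: 24.6
```

Request:
apply_moves(deltas=[{"claw": 1, "delta_pos": [0, 0, 0], "yaw": 0}, {"claw": 1, "delta_pos": [0, 0, 0], "yaw": 0}])

```text
clock: 17.38
eef_pos: [577.1, 50.6, 474.3]
tcp_rot: [-3.141, -0.0, 2.364]
contact_force: [-0.4, -0.0, -0.4]
opening: 0.244
grasp_force: 24.6
```

```bash
python3 - <<'E'
from rig import r
import pickle
from h import *
s=r.sense();print(s["eef_pos"],s["tcp_rot"],s["opening"],s["grasp_force"],s["contact_force"],s["wrist_torque"])
f=r.grab_frame("wrist");pickle.dump((s,f),open("w3.pkl","wb"))
cv2.imwrite("pics/w3.png",cv2.resize(f["img"][150:350,220:420],None,fx=3,fy=3))
E
```

```text
[577.05029115  50.64973592 474.34133168] [-3.14091022e+00 -7.59776540e-05  2.36415492e+00] 0.24367596455499635 24.585339725017548 [-0.41170634 -0.00538707 -0.36968824] [-0.01268953  0.00327469  0.02608751]
```

View pics/w3.png

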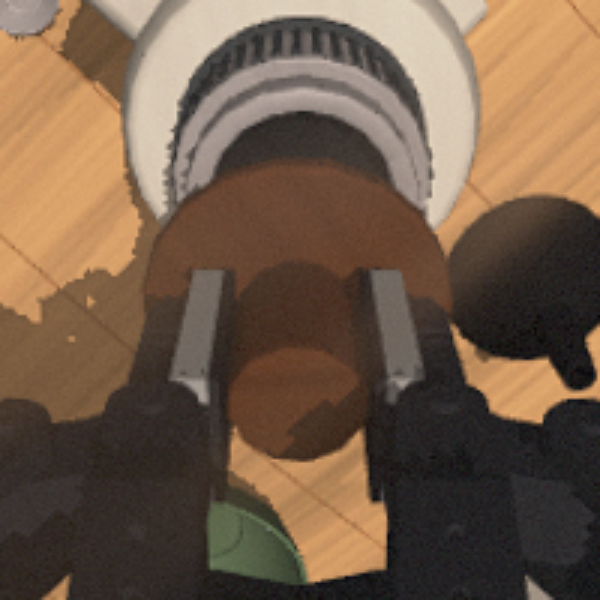

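The cap hangs upright in the grip with its flange centred at image column 319.8. The throat mouth is below it and aligned in that direction. Descending.

Request:
apply_moves(deltas=[{"claw": 1, "delta_pos": [0.05, 0.05, 1.5], "yaw": 0}, {"claw": 1, "delta_pos": [0, 0, 1.2], "yaw": 0}, {"claw": 1, "delta_pos": [0, 0, 0.6], "yaw": 0}, {"claw": 1, "delta_pos": [0, 0, 0.3], "yaw": 0}, {"claw": 1, "delta_pos": [0, 0, 0.2], "yaw": 0}, {"claw": 1, "delta_pos": [0, 0, 0], "yaw": 0}])

```text
clock: 18.18
eef_pos: [577.1, 52.2, 436.8]
tcp_rot: [3.141, 0.0, 2.365]
contact_force: [0.3, -0.1, -1.1]
opening: 0.246
grasp_force: 24.6
```

```bash
python3 st.py
```

```text
18.175 2.364883112804575 drot 0.5851168871954253 1.8624864708489182 q6 -0.7064323424769886 [ 0.30968958 -0.09499996 -1.14647925] [-0.007357   -0.02837223  0.03874694] e6 -0.00025938276849046815 0.24580958606149889 24.585207402706146 [577.12762305  52.21456968 436.81216024]
```

Request:
apply_moves(deltas=[{"claw": 1, "delta_pos": [-0.03, -0.03, 0.2], "yaw": 0}, {"claw": 1, "delta_pos": [0, 0, 0.2], "yaw": 0}, {"claw": 1, "delta_pos": [0, 0, 0.2], "yaw": 0}, {"claw": 1, "delta_pos": [0, 0, 0.05], "yaw": 0}, {"claw": 1, "delta_pos": [0, 0, 0], "yaw": 0}])

```text
clock: 18.8
eef_pos: [577.1, 51.7, 430.2]
tcp_rot: [3.142, 0.0, 2.365]
contact_force: [0.4, 0.7, -0.8]
opening: 0.248
grasp_force: 24.6
```

```bash
python3 st.py
```

```text
18.8 2.3647690158315067 drot 0.5852309841684935 1.8628496531007976 q6 -0.7071595934225458 [ 0.42985634  0.67954108 -0.83075283] [-0.00570739 -0.00030848 -0.02867673] e6 0.00024203419343393762 0.2480770901452423 24.602515697479248 [577.09756664  51.73274826 430.18421845]
```

Down at the seating height with no side force. Release gently and rise.

Request:
apply_moves(deltas=[{"claw": 0.2, "delta_pos": [0, 0, 0], "yaw": 0}, {"claw": 0, "delta_pos": [0, 0, 0], "yaw": 0}, {"claw": -0.5, "delta_pos": [0, 0, 0], "yaw": 0}, {"claw": -0.5, "delta_pos": [0, 0, 0], "yaw": 0}, {"claw": -0.5, "delta_pos": [0, 0, -1], "yaw": 0}, {"claw": -0.5, "delta_pos": [0, 0, -3], "yaw": 0}, {"claw": -0.5, "delta_pos": [0, 0, -4], "yaw": 0}, {"claw": -0.5, "delta_pos": [0, 0, -3], "yaw": 0}])

```text
clock: 19.8
eef_pos: [577.1, 51.8, 542.8]
tcp_rot: [3.14, 0.001, 2.365]
contact_force: [0.5, 0.8, -0.5]
opening: 0.748
grasp_force: 0.0
```

Request:
apply_moves(deltas=[{"claw": -0.5, "delta_pos": [0, 0, 0], "yaw": 0}, {"claw": -0.5, "delta_pos": [0, 0, 0], "yaw": 0}])

```text
clock: 20.05
eef_pos: [576.8, 51.7, 539.9]
tcp_rot: [-3.141, -0.0, 2.365]
contact_force: [-0.1, -0.7, -0.0]
opening: 0.749
grasp_force: 0.0
```

```bash
python3 - <<'E'
from rig import r
from h import *
s=r.sense();print(s["clock"],s["eef_pos"],s["opening"])
f=r.grab_frame("wrist");sd=r.grab_frame("side")
a=cv2.resize(f["img"][120:300,230:410],(520,520));b=cv2.resize(sd["img"][150:220,285:355],(280,280),interpolation=2)
o=np.zeros((520,800,3),np.uint8);o[:,:520]=a;o[:280,520:]=b
cv2.imwrite("pics/w4.png",o)
Z=f["z_map"];T=f["T_tool_cam"];Rw=R.from_euler("xyz",s["tcp_rot"])
def pt(u,v):
    d=wray(f,u,v);p=d/-d[2]*Z[v,u];return Rw.apply(T[:3,:3]@p+T[:3,3])+s["eef_pos"]
for v in range(165,236,6): print(v,pt(319,v).round(1))
E
```

```text
20.05 [576.83568273  51.70801688 539.89684855] 0.7487808624181549
165 [560.6  67.4 254.8]
171 [564.1  63.9 255.9]
177 [568.   60.1 255. ]
183 [569.4  58.7 266.9]
189 [569.3  58.7 283.8]
195 [572.7  55.4 284. ]
201 [575.9  52.3 285.2]
207 [579.4  48.8 285.1]
213 [583.   45.3 285. ]
219 [595.3  33.1 255.5]
225 [ 6.797e+02 -4.920e+01  6.000e-01]
231 [687.7 -57.2   1.9]
```

View pics/w4.png

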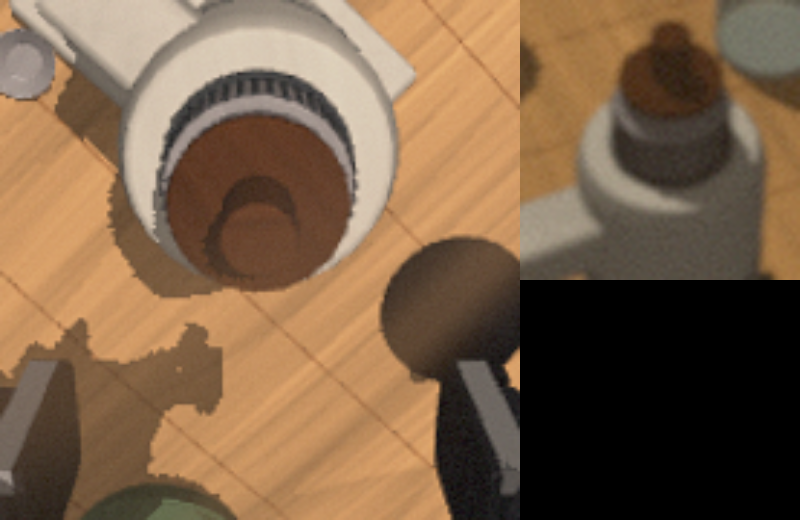

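The cap sits level in both views. Its flange top is at 255 mm and the knob top at 285 mm, which is exactly the seated height, and the axis is centred at about (577,51). The hand is clear, so I'm handing in.

```bash
python3 -c "
from rig import r
print(r.sign_off())"
```

```text
the job is handed in; nothing more can be done
None
```

The collar met its fine stop at about 0.6 N m and was turned back four clicks. The cap is seated at its full depth and released, nothing else was touched, and the job is handed in; no verdict came back.

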